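# Slide the price card to the swirl tray

### The job

The blank rectangular price card lying flat on the bakery counter belongs to the tray of round swirl pastries. Press down on top of the card with the fingertips and slide it, flat on the counter and without lifting it, onto the pale brown paper mat in front of that tray, so that it lies centred on the mat and square with it, long side along the tray's front. Leave the round card where it lies.

Things in the scene. Friction and masses are not known exactly. Their poses are not given: they have to be found in the camera images.
- card: The loose rectangular white plastic price card, 95 mm (its x) by 140 mm (its y, the long side), 4 mm thick, about 70 g, flat on the smooth counter (z = 0), where it slides easily (friction about 0.3): 5 to 15 N on its top drags it. Too wide to grip. Origin: centre of its underside, z up; a half turn makes no difference. Starts left or right, nearer the robot than the mats, yaw up to 0.4 rad.
- round_card: A loose round white plastic card, 110 mm across, 4 mm thick, flat on the counter on the other side of the robot's midline from the rectangular card; a bystander. Origin at the centre of its underside.
- swirl_tray: Fixed aluminium tray of four round spiral pastries, with a flush pale brown paper mat, 125 (x) by 170 mm (y), before it; left or right, yaw up to 0.12 rad. Origin: centre of the MAT, on the counter; x points away from the robot to the tray, y along its front. Tray front rim 95 mm beyond the origin, 20 mm high; tray 210 (x) by 250 mm (y), centred on the mat in y; pastries up to 40 mm high.
- roll_tray: The wrong place: dark steel tray of three oblong rolls (up to 50 mm high) with its own mat, on the other side; origin, layout and sizes as the swirl tray.
Mind the look-alikes: they are no part of the job. Leave any blue or turquoise look-alike of the card alone.

How it is judged (in metres and radians):
On the way:
1. the fingers are pressing on the top of the rectangular card after it has slid at least 60 mm (distance of card from where it was at the start of the episode above 0.06 m and contact force between the fingers and card above 1 N and x of the grasp point in the frame of card between -0.05 and 0.05 m and y of the grasp point in the frame of card between -0.07 and 0.07 m), for 0.1 s.
At the end, for the whole second after the job is handed in: The rectangular card lies flat and still on the counter, face up as it started, its centre within 18 mm of the centre of the swirl tray's mat along each of the mat's directions and its long side within 0.19 rad (11 degrees) of the tray's front; the round card is within 20 mm of where it started (x of card in the frame of swirl_tray between -0.018 and 0.018 m and y of card in the frame of swirl_tray between -0.018 and 0.018 m and angle between the y axis of card and the y axis of swirl_tray, either way round below 0.19 rad and height (world z) of card below 0.006 m and angle between card's own z axis and vertical below 0.05 rad and linear speed of card below 0.01 m/s and distance of round_card from where it was at the start of the episode below 0.02 m); the robot touches nothing.
It fails at once if the rectangular card is lifted off the counter (its centre more than 20 mm up) or tipped by more than 0.3 rad (height (world z) of card above 0.02 m or angle between card's own z axis and vertical above 0.3 rad).
It fails at once if the round card is moved more than 20 mm (distance of round_card from where it was at the start of the episode above 0.02 m).
It also fails if it takes over 38 s, if anything falls off the work surface, if the arm or the gripper's body presses on something with over 40 N, if the wrist force passes 120 N, or if a joint passes its speed limit or range.

### The arm

A 6-joint arm with a two-finger parallel gripper is mounted at the origin on the work surface. World frame = base frame: x ahead of the robot, y to its left, z up, the work surface at z = 0. Lengths are in mm, angles in rad, forces in N, time in s.
With the tool pointing down it reaches from about 425 to 950 mm from the base axis. Payload 14.7 kg.
Tool frame: the origin (TCP) lies between the finger pads; the fingertips stand tip_extent ahead of it and the grasp point (between the pads) is the TCP (tip_extent is the distance from the TCP to the fingertips, in mm); z points along the fingers, y is the line along which they close (so a half turn about z gives the same grasp; the last joint's range is limited). The gripper opens to 85 mm and grips with 20 to 120 N. Pads are 22 mm wide; open, the fingers measure 114 mm over their backs; the gripper's body (76 mm by 85 mm) begins 54 mm behind the grasp point. The pads swing forward as they close: fully open they stand 13 mm farther back than shut.
Start: joints at [1.176, 0.48, 1.596, -0, 1.065, -0.047], TCP at [221.516, 611.084, 250.297] pointing down, gripper open.
Joint ranges: [-2.75, 2.75], [-0.82, 2.05], [0.23, 2.67], [-1.56, 4.7], [0.09, 2.69], [-2.92, 2.92]. Speed limits (rad/s): [1.89, 1.89, 2.39, 3.01, 3.01, 3.01].

### API

Orientations are given as a unit quaternion [x, y, z, w].
In Python, from bench import observe, read_camera, sign_off, tip_extent gives the robot as it stands. The module is installed in compiled form; this text tells all that it offers.
- The arm moves only by the tool send_rows, never from a script. Its arguments are lists of equal length, an entry for each row: "translation": the shift along the tool's x, y, z in mm, a list of three; "delta_rot": the turn, a rotation vector about the tool's x, y, z in rad, a list of three; "fingers": the finger opening in mm, from 0 to 85.4. A call has 1 to 12 rows; each row is the pose to reach, as a shift and turn from the pose commanded when the call began, along the tool's axes at that moment; what a row does not reach only later rows make up. A row lasts 1/10 s, in which the tool goes at most 50 mm and 8.59 degrees, less where a joint would pass 70% of its speed; a pose out of reach is approached as far as the arm can. A call with a gripper value outside its range is refused whole. The fingers move at their own pace and stop on an object; "force" is the grip in N (left out, the last holds). Time passes only in rows, so rows that repeat a pose let the fingers close. It gives the time, the measured TCP pose, the force, the opening and the grip force at its end, in the units of the state.
- observe(): the state, without advancing time (a new reading comes with each control period).
- read_camera(name): name is "scene" or "top" or "wrist"; returns a dict with "img" (384x512x3 uint8, red, green, blue), "vertical_fov" (degrees; the focal length in pixels is half the picture's height over the tangent of half this angle, whatever the lens; pixels are square), "cx", "cy" (the principal point, pixels), "extrinsics" (4x4, takes a point from world to camera coordinates); the wrist camera has in their place "mount" (4x4, takes a point from camera to tool coordinates, whose origin is the TCP and whose axes are the flange's). Camera axes: x right, y down, z forward; pixel columns grow to the right and rows downward; lengths in mm; the calibration is good to about 2 mm. A picture is of the moment at which its call begins: read the wrist's pose just before it. There is no depth.
- sign_off(): hands the job in; it is judged then, once.
The state is a dict: "t": time; "joint_pos": joint angles; "joint_velocities": joint speeds; "joint_efforts": joint torques, N m; "tcp_pos": TCP position; "tcp_rot": TCP orientation; "contact_force": force on the tool from outside, world axes, zero at the start; "ft_torque": the same for the moment, N m; "grip_width": opening from 0.0 (shut) to 1.0 (fully open); "gripper_force": force on a finger pad.
Only numpy, scipy, OpenCV 4.12 (cv2) and the standard library are available. Lean on these libraries where they do the work, as an engineer would, in place of code of your own. Each camera call takes 0.05 s, during which the arm holds its last target. There are 200 camera calls.

## Working session

There is one attempt and no reset: what is moved stays moved. The work goes in short steps, Python scripts to look and compute and a tool call to move; the robot and the scene stay as the last step left them, time stands still between calls to the robot, and variables do not carry over. Pictures are saved under pics/ and viewed, at most 10 in all, crops included, and the job is handed in when it is done.

Besides the shell and the picture viewer there is one more tool, called after "Request:" in YAML: its name, and indented under it one key for each argument. send_rows: Moves the arm, as the interface text tells. Its arguments: {"type":"object","properties":{"translation":{"type":"array"},"delta_rot":{"type":"array"},"fingers":{"type":"array"},"force":{"type":"number"}},"required":["translation","delta_rot","fingers"]}

```bash
mkdir -p pics
python3 - <<'E'
from bench import *
import cv2,pickle
s=observe();print(s,tip_extent if not callable(tip_extent) else tip_extent())
d={}
for n in("top","scene"):
    c=read_camera(n);d[n]=c;cv2.imwrite(f"pics/{n}0.png",c["img"][...,::-1]);print({k:v for k,v in c.items() if k!="img"})
pickle.dump(d,open("c0.pkl","wb"))
E
```

```text
{'t': 0.0, 'joint_pos': array([ 1.17637368e+00,  4.80804184e-01,  1.59687495e+00,  1.75159064e-05,
        1.06510360e+00, -4.66300929e-02]), 'joint_velocities': array([-0.00111516,  0.00088412,  0.0013138 ,  0.00099944, -0.00315091,
        0.00304996]), 'joint_efforts': array([-5.01789837e-04, -9.50676584e+01, -4.30149221e+01, -1.25805013e-04,
        1.32518107e-02,  9.49693913e-06]), 'tcp_pos': array([221.37847766, 610.72406812, 249.68992129]), 'tcp_rot': array([ 1.73025316e-01,  9.84917197e-01, -5.78955189e-04, -1.37635011e-04]), 'contact_force': array([ 0.1860336 , -0.79359955, -0.58787225]), 'ft_torque': array([0.02959297, 0.03781869, 0.02638107]), 'gripper_force': 0.0, 'grip_width': 1.0051851989182092} 19.0
{'vertical_fov': 50.45139138645531, 'cx': 256.48712218574855, 'cy': 192.67157288442323, 'extrinsics': array([[ 5.19382650e-02, -9.98648550e-01,  1.86834401e-03,
        -1.53008722e+02],
       [-9.77557466e-01, -5.12236547e-02, -2.04346614e-01,
         4.46657841e+02],
       [ 2.04166153e-01,  8.78699494e-03, -9.78896813e-01,
         1.12315336e+03],
       [ 0.00000000e+00,  0.00000000e+00,  0.00000000e+00,
         1.00000000e+00]])}
{'vertical_fov': 52.19572902296492, 'cx': 256.38861333178266, 'cy': 183.4761748171816, 'extrinsics': array([[-4.41420080e-02,  9.98957299e-01, -1.16532777e-02,
         1.58359295e+02],
       [ 7.70704611e-01,  2.66293205e-02, -6.36635910e-01,
        -3.23133067e+02],
       [-6.35661770e-01, -3.70836223e-02, -7.71076468e-01,
         1.60652873e+03],
       [ 0.00000000e+00,  0.00000000e+00,  0.00000000e+00,
         1.00000000e+00]])}
```

View pics/top0.png

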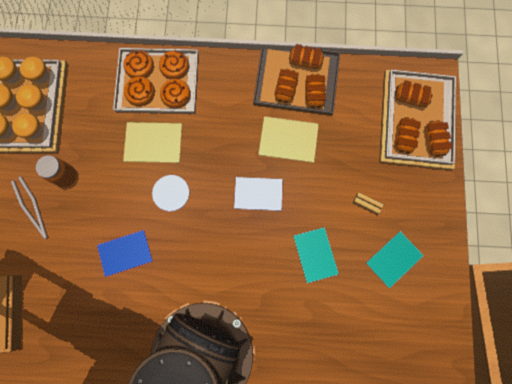

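The top view shows these candidates:
- White rectangle at (258,194): the card.
- White disc at (171,193): the round card.
- Blue rectangle at (125,253) and turquoise ones at (316,255) and (395,259): decoys.
- Mat at (153,142), in front of the swirl tray at (157,80): the target.
- Mat at (289,139), in front of the dark roll tray: the wrong one.

I'll check the choice in one close crop and measure from it.

```bash
cat > h.py <<'E'
import numpy as np,cv2
def K(c):
    h,w=c["img"].shape[:2];f=h/2/np.tan(np.radians(c["vertical_fov"])/2)
    return np.array([[f,0,c["cx"]],[0,f,c["cy"]],[0,0,1]])
def ground(c,uv,z=0.,E=None):
    E=c["extrinsics"] if E is None else E
    R,t=E[:3,:3],E[:3,3];uv=np.atleast_2d(np.float64(uv))
    d=np.c_[uv,np.ones(len(uv))]@np.linalg.inv(K(c)).T@R;o=-R.T@t
    return (o+d*((z-o[2])/d[:,2])[:,None])[:,:2]
def blob(m,seed):
    n,l=cv2.connectedComponents(m.astype(np.uint8));k=l==l[seed[1],seed[0]]
    cs,_=cv2.findContours(k.astype(np.uint8),cv2.RETR_EXTERNAL,cv2.CHAIN_APPROX_NONE)
    return max(cs,key=len)[:,0,:].astype(float)
def rect(P):
    (cx,cy),s,a=cv2.minAreaRect(P.astype(np.float32));b=cv2.boxPoints(((cx,cy),s,a))
    e=b[1]-b[0] if np.linalg.norm(b[1]-b[0])>np.linalg.norm(b[2]-b[1]) else b[2]-b[1]
    e=e*np.sign(e[1]);return np.round([cx,cy,*sorted(s),np.arctan2(-e[0],e[1])],3) # yaw of long side from +y
E
python3 - <<'E'
import pickle;from h import *
d=pickle.load(open("c0.pkl","rb"));c=d["top"];im=c["img"].astype(int)
print("base px",(K(c)@c["extrinsics"][:3,3]/c["extrinsics"][2,3])[:2])
white=(im.min(2)>150)&(im.max(2)-im.min(2)<50)
print("px",im[194,258],im[193,171],im[142,153],im[139,289])
yel=(im[...,0]>160)&(im[...,1]>150)&(im[...,0]-im[...,2]>40)
for n,m,s,z in(("card",white,(258,194),4),("round",white,(171,193),4),("mat",yel,(153,142),0),("mat2",yel,(289,139),0)):
    b=blob(m,s);print(n,rect(ground(c,b,z)))
cv2.imwrite("pics/crop0.png",cv2.resize(c["img"][40:230,100:340,::-1],None,fx=3.3,fy=3.1,interpolation=2)[:600,:800])
E
```

```text
base px [200.96653816 354.74536786]
px [214 221 229] [212 219 225] [213 202 130] [215 204 129]
card [ 4.61745e+02 -1.33702e+02  9.43800e+01  1.39350e+02  8.00000e-03]
round [4.50380e+02 1.27747e+02 1.06369e+02 1.07632e+02 5.20000e-02]
mat [6.05973e+02 1.97759e+02 1.25661e+02 1.70122e+02 3.10000e-02]
mat2 [ 6.38183e+02 -2.17950e+02  1.25255e+02  1.70303e+02 -8.80000e-02]
```

View pics/crop0.png

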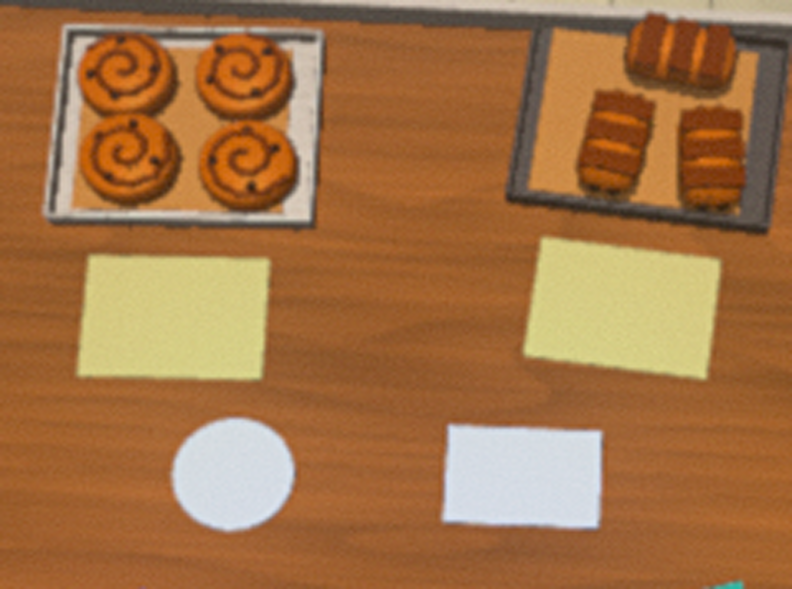

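View pics/scene0.png

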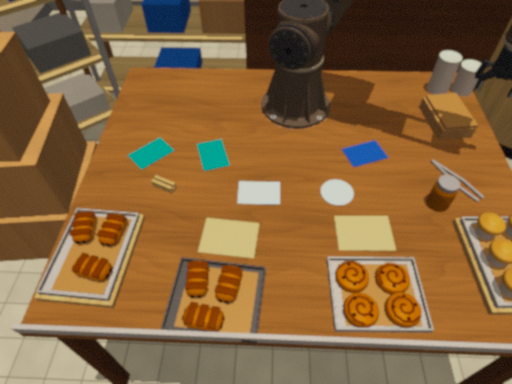

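The crop confirms it. The white rectangle measures 94x139 mm and sits at (462,-134) with yaw 0.01. The target mat is 126x170 mm at (606,198) with yaw 0.03, in front of the swirls. The round card is at (450,128). A straight slide would pass close to the round card, so I'll go forward first and then left.

Request:
send_rows:
  translation:
    - [-44,-25,7]
    - [-88,-51,15]
    - [-132,-76,22]
    - [-175,-102,30]
    - [-219,-128,37]
    - [-262,-153,45]
    - [-306,-178,52]
    - [-350,-204,60]
    - [-363,-250,70]
    - [-376,-297,80]
    - [-390,-344,90]
    - [-403,-390,95]
  delta_rot:
    - [0,0,-0.05]
    - [0,0,-0.1]
    - [0,0,-0.15]
    - [0,0,-0.2]
    - [0,0,-0.25]
    - [0,0,-0.3]
    - [0,0,-0.356]
    - [0,0,-0.356]
    - [0,0,-0.356]
    - [0,0,-0.356]
    - [0,0,-0.356]
    - [0,0,-0.356]
  fingers: [60,60,60,60,60,60,60,60,60,60,60,60]

```text
t: 1.3
tcp_pos: [467.0, 109.2, 155.0]
tcp_rot: [-0.004, 1.0, -0.0, -0.0]
contact_force: [1.6, -1.0, -0.4]
grip_width: 0.705
gripper_force: 0.0
```

Request:
send_rows:
  translation:
    - [1,-48,15]
    - [3,-96,30]
    - [4,-144,45]
    - [5,-192,60]
    - [7,-243,80]
    - [7,-243,95]
    - [7,-243,105]
    - [7,-243,105]
    - [7,-243,105]
  delta_rot:
    - [0,0,0]
    - [0,0,0]
    - [0,0,0]
    - [0,0,0]
    - [0,0,0]
    - [0,0,0]
    - [0,0,0]
    - [0,0,0]
    - [0,0,0]
  fingers: [60,60,60,60,60,60,60,60,60]

```text
t: 2.2
tcp_pos: [462.7, -130.9, 50.9]
tcp_rot: [-0.005, 1.0, 0.0, -0.0]
contact_force: [0.2, 0.3, -0.4]
grip_width: 0.701
gripper_force: 0.0
```

Run:
```python
from bench import *;from h import *
from scipy.spatial.transform import Rotation as Ro
s=observe();c=read_camera("wrist");print(s["t"],s["tcp_pos"],s["contact_force"],tip_extent if not callable(tip_extent) else tip_extent())
cv2.imwrite("pics/w1.png",c["img"][...,::-1])
```

```text
2.2 [ 462.68224046 -130.94734341   50.93346014] [ 0.15975224  0.3499309  -0.36201749] 19.0
```

View pics/w1.png

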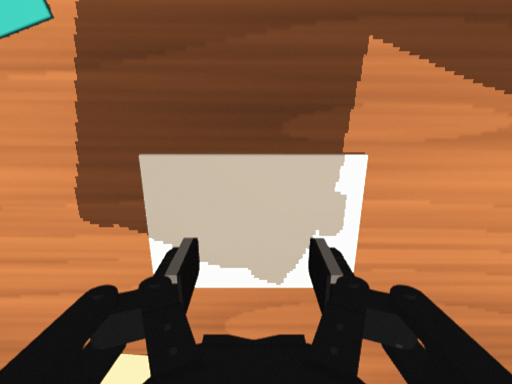

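The wrist view shows both fingertips over the card, symmetric about its middle column. The card spans columns 140–367 and the tips are at 190 and 318. Next I descend until contact.

Request:
send_rows:
  translation:
    - [0,0,12]
    - [0,0,22]
    - [0,0,27]
    - [0,0,27]
  delta_rot:
    - [0,0,0]
    - [0,0,0]
    - [0,0,0]
    - [0,0,0]
  fingers: [60,60,60,60]

```text
t: 2.65
tcp_pos: [462.2, -131.6, 22.8]
tcp_rot: [-0.004, 1.0, 0.0, -0.001]
contact_force: [-0.2, 0.2, -0.6]
grip_width: 0.706
gripper_force: 0.0
```

Request:
send_rows:
  translation:
    - [0,0,1]
    - [0,0,2]
    - [0,0,2]
  delta_rot:
    - [0,0,0]
    - [0,0,0]
    - [0,0,0]
  fingers: [60,60,60]

```text
t: 2.95
tcp_pos: [462.8, -132.1, 21.9]
tcp_rot: [-0.004, 1.0, -0.0, 0.0]
contact_force: [-0.7, 0.9, 0.0]
grip_width: 0.702
gripper_force: 0.0
```

Request:
send_rows:
  translation:
    - [0,0,1]
    - [0,0,2]
    - [0,0,2]
  delta_rot:
    - [0,0,0]
    - [0,0,0]
    - [0,0,0]
  fingers: [60,60,60]

```text
t: 3.25
tcp_pos: [462.7, -132.0, 19.7]
tcp_rot: [-0.004, 1.0, -0.0, -0.0]
contact_force: [-0.0, -0.5, 0.2]
grip_width: 0.7
gripper_force: 0.0
```

Request:
send_rows:
  translation:
    - [0,0,1]
    - [0,0,2]
    - [0,0,2]
  delta_rot:
    - [0,0,0]
    - [0,0,0]
    - [0,0,0]
  fingers: [60,60,60]

```text
t: 3.55
tcp_pos: [462.8, -132.0, 17.9]
tcp_rot: [-0.004, 1.0, -0.0, 0.0]
contact_force: [-1.0, -0.0, 5.9]
grip_width: 0.702
gripper_force: 3.1
```

Request:
send_rows:
  translation:
    - [0,0,0.5]
    - [0,0,0.5]
  delta_rot:
    - [0,0,0]
    - [0,0,0]
  fingers: [60,60]

```text
t: 3.75
tcp_pos: [462.8, -132.0, 17.9]
tcp_rot: [-0.004, 1.0, -0.0, 0.0]
contact_force: [-2.4, 0.8, 19.9]
grip_width: 0.704
gripper_force: 10.0
```

Request:
send_rows:
  translation:
    - [-4,3,-0.2]
    - [-12,8,-0.2]
    - [-20,13,-0.2]
    - [-30,20,-0.2]
    - [-30,20,-0.2]
  delta_rot:
    - [0,0,0]
    - [0,0,0]
    - [0,0,0]
    - [0,0,0]
    - [0,0,0]
  fingers: [60,60,60,60,60]

```text
t: 4.25
tcp_pos: [494.2, -111.4, 17.9]
tcp_rot: [-0.004, 1.0, -0.0, 0.001]
contact_force: [3.0, 2.2, 12.5]
grip_width: 0.706
gripper_force: 5.6
```

Run:
```python
from bench import *
import cv2
c=read_camera("wrist");cv2.imwrite("pics/w2.png",c["img"][...,::-1])
```

```text
(no output)
```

View pics/w2.png

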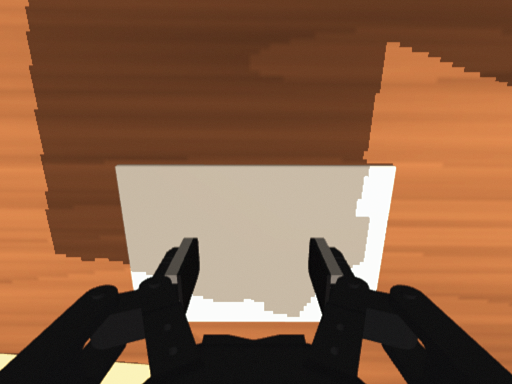

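The card moved with the fingers. It spans columns 117–394 in the wrist view and is still centred between the tips, with about 12 N on it. I continue to the waypoint.

Request:
send_rows:
  translation:
    - [-6,5,0]
    - [-18,15,0]
    - [-30,25,0]
    - [-42,35,0]
    - [-54,45,0]
  delta_rot:
    - [0,0,0]
    - [0,0,0]
    - [0,0,0]
    - [0,0,0]
    - [0,0,0]
  fingers: [60,60,60,60,60]

```text
t: 4.8
tcp_pos: [546.6, -66.1, 17.9]
tcp_rot: [-0.004, 1.0, -0.0, 0.0]
contact_force: [-2.9, -3.3, 12.1]
grip_width: 0.703
gripper_force: 6.0
```

Request:
send_rows:
  translation:
    - [-12,10,0]
    - [-24,20,0]
    - [-36,30,0]
    - [-48,40,0]
    - [-53,45,0]
    - [-53,45,0]
  delta_rot:
    - [0,0,0]
    - [0,0,0]
    - [0,0,0]
    - [0,0,0]
    - [0,0,0]
    - [0,0,0]
  fingers: [60,60,60,60,60,60]

```text
t: 5.4
tcp_pos: [600.3, -20.2, 18.0]
tcp_rot: [-0.004, 1.0, -0.0, 0.001]
contact_force: [1.8, 2.6, 8.4]
grip_width: 0.704
gripper_force: 4.3
```

Request:
send_rows:
  translation:
    - [0,5,0.2]
    - [-1,17,0.2]
    - [-1,29,0.2]
    - [-2,41,0.2]
    - [-2,53,0.2]
    - [-3,65,0.2]
    - [-3,77,0.2]
    - [-4,89,0.2]
    - [-4,100,0.2]
    - [-4,100,0.2]
  delta_rot:
    - [0,0,0]
    - [0,0,0]
    - [0,0,0]
    - [0,0,0]
    - [0,0,0]
    - [0,0,-0.01]
    - [0,0,-0.01]
    - [0,0,-0.02]
    - [0,0,-0.02]
    - [0,0,-0.02]
  fingers: [60,60,60,60,60,60,60,60,60,60]

```text
t: 6.4
tcp_pos: [602.8, 80.4, 17.9]
tcp_rot: [-0.015, 1.0, 0.0, 0.001]
contact_force: [0.4, 3.1, 11.1]
grip_width: 0.7
gripper_force: 5.7
```

```bash
cat > m.py <<'E'
from bench import *;from h import *
import sys
from scipy.spatial.transform import Rotation as Ro
s=observe();c=read_camera("wrist");cv2.imwrite("pics/%s.png"%sys.argv[1],c["img"][...,::-1])
t=read_camera("top");cv2.imwrite("pics/%st.png"%sys.argv[1],t["img"][...,::-1])
T=np.eye(4);T[:3,:3]=Ro.from_quat(s["tcp_rot"]).as_matrix();T[:3,3]=s["tcp_pos"]
np.savez("wc.npz",E=np.linalg.inv(T@c["mount"]),**{k:c[k] for k in("img","vertical_fov","cx","cy")});print(s["tcp_pos"])
E
python3 m.py w3
```

```text
[602.79466902  80.41674202  17.9118094 ]
```

View pics/w3.png

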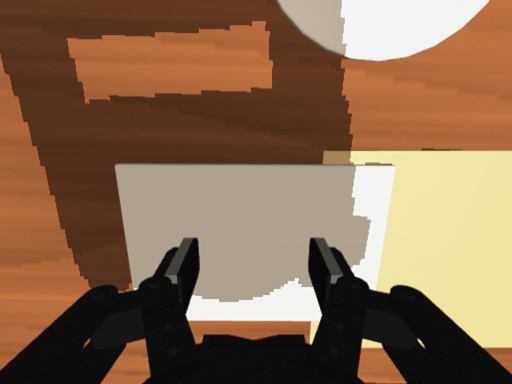

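View pics/w3t.png

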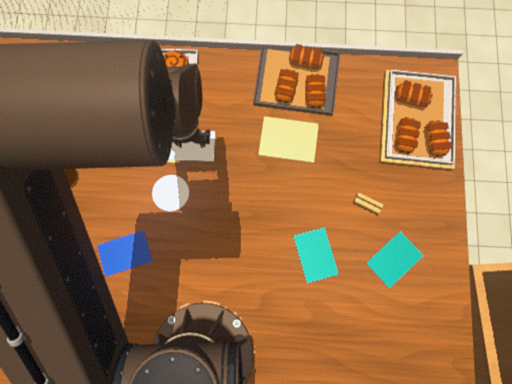

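The wrist view shows the card at columns 117–394, still centred under the tips. The mat edge appears on the right, and the round card is well clear at the top. Now the last leg onto the mat.

Request:
send_rows:
  translation:
    - [0,5,0]
    - [-1,17,0]
    - [-2,29,0]
    - [-3,41,0]
    - [-3,53,0]
    - [-4,65,0]
    - [-5,77,0]
    - [-6,89,0]
    - [-6,101,0]
    - [-7,111,0]
    - [-8,119,0]
    - [-8,119,0]
  delta_rot:
    - [0,0,0]
    - [0,0,0]
    - [0,0,0]
    - [0,0,0]
    - [0,0,0]
    - [0,0,0]
    - [0,0,0]
    - [0,0,0]
    - [0,0,0]
    - [0,0,0]
    - [0,0,0]
    - [0,0,0]
  fingers: [60,60,60,60,60,60,60,60,60,60,60,60]

```text
t: 7.7
tcp_pos: [607.4, 199.5, 17.9]
tcp_rot: [-0.014, 1.0, 0.0, 0.001]
contact_force: [0.1, 3.4, 10.5]
grip_width: 0.703
gripper_force: 5.3
```

```bash
python3 m.py w4
```

```text
[607.35373327 199.4992308   17.92757246]
```

View pics/w4.png

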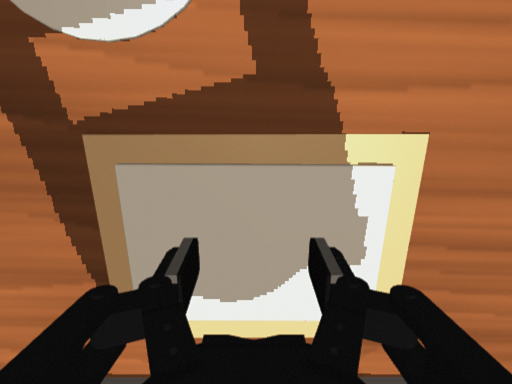

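The card now sits inside the mat with even margins. Its near edge is at row 164, columns 115–394, and the mat's is at row 134, columns 83–429. I'll lift straight off and check from above.

Request:
send_rows:
  translation:
    - [0,0,-3]
    - [0,0,-15]
    - [0,0,-50]
    - [0,0,-90]
    - [0,0,-130]
    - [0,0,-170]
    - [0,0,-200]
    - [0,0,-200]
    - [0,0,-200]
    - [0,0,-200]
  delta_rot:
    - [0,0,0]
    - [0,0,0]
    - [0,0,0]
    - [0,0,0]
    - [0,0,0]
    - [0,0,0]
    - [0,0,0]
    - [0,0,0]
    - [0,0,0]
    - [0,0,0]
  fingers: [60,60,60,60,60,60,60,60,60,60]

```text
t: 8.8
tcp_pos: [605.9, 198.1, 216.5]
tcp_rot: [-0.014, 1.0, -0.0, -0.001]
contact_force: [-0.3, 0.0, 0.0]
grip_width: 0.702
gripper_force: 0.0
```

```bash
python3 m.py w5
python3 - <<'E'
from h import *;import pickle
from bench import read_camera
c=read_camera("scene");cv2.imwrite("pics/scene5.png",c["img"][...,::-1])
im=c["img"].astype(int)
m=(im.min(2)>150)&(im.max(2)-im.min(2)<45)
uv=(K(c)@(c["extrinsics"]@[606,198,4,1])[:3]);uv=(uv[:2]/uv[2]).astype(int);print(uv,im[uv[1],uv[0]])
for s in (uv,(337,192)): print(rect(ground(c,blob(m,s),4)))
c0=pickle.load(open("c0.pkl","rb"))["scene"];i0=c0["img"].astype(int);m0=(i0.min(2)>150)&(i0.max(2)-i0.min(2)<45)
print("round0",rect(ground(c0,blob(m0,(337,192)),4)))
y=(i0[...,0]>160)&(i0[...,1]>150)&(i0[...,0]-i0[...,2]>40);print("mat0",rect(ground(c0,blob(y,(365,233)),0)))
E
```

```text
[605.91834472 198.10787769 216.48921262]
[362 230] [163 153 137]
[ 2.513600e+01 -2.077530e+02  1.837808e+03  2.843091e+03  2.000000e-02]
[4.61873e+02 1.26697e+02 9.40630e+01 9.66490e+01 2.82000e-01]
round0 [453.087 130.398 106.19  107.427  -0.974]
mat0 [6.08815e+02 2.00941e+02 1.23447e+02 1.71203e+02 3.60000e-02]
```

View pics/w5.png

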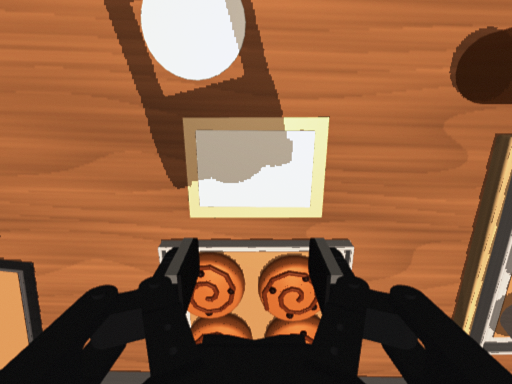

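In the wrist view the card's corners are at about (196,130) and (315,208). The mat's are at about (184,118) and (329,217). That puts the card within 2 mm of centre and square with the mat. The round card, at (193,35), was never touched. Its re-measured offset comes from the arm's shadow cutting its outline.

```bash
python3 -c "
from bench import *
print(sign_off())"
```

```text
the job is handed in; nothing more can be done
None
```

The white rectangular card is centred and square on the swirl tray's mat (within about 2 mm by the last wrist picture), the arm never touched the round card, and the job was handed in at about 9 s; no verdict came back.

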